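# Seat and clamp a feed roller in a vee cradle

### The arm

A 6-joint arm with a two-finger parallel gripper is mounted at the origin on the work surface. World frame = base frame: x ahead of the robot, y to its left, z up, the work surface at z = 0. Lengths are in m, angles in rad, forces in N, time in s.
With the tool pointing down it reaches from about 0.375 to 0.975 m from the base axis. Payload 3.8 kg.
Tool frame: the origin (TCP) lies between the finger pads; the fingertips stand 22 mm ahead of it and the grasp point (between the pads) lies 3 mm ahead of it (bot.finger_overhang is the distance from the TCP to the fingertips, in m); x points along the fingers, y is the direction in which the jaws open and shut, and the axes are right-handed (so a half turn about x gives the same grasp; the last joint's range is limited). The gripper opens to 85 mm and grips with 20 to 120 N. Pads are 22 mm wide; open, the fingers measure 114 mm over their backs; the gripper's body (76 mm by 85 mm) begins 54 mm behind the grasp point. The pads swing forward as they close: fully open they stand 13 mm farther back than shut.
Start: joints at [-1.341, 0.264, 1.604, -0, 1.274, -0.037], TCP at [0.178, -0.651, 0.253] pointing down, gripper open.
Joint ranges: [-2.63, 2.63], [-0.94, 2.18], [0.31, 2.57], [-1.31, 4.45], [0, 2.66], [-2.55, 2.55]. Speed limits (rad/s): [2.57, 2.57, 3.14, 3.14, 3.14, 3.14].

### API

Orientations are given as a rotation vector (axis times angle).
In Python, from workcell import bot gives the robot as it stands. The module is installed in compiled form; this text tells all that it offers.
- The arm moves only by the tool arm_command, never from a script. Its argument "series" is a list that holds one entry, the list of rows, each a list of 7 numbers: the turn, a rotation vector about the tool's x, y, z in rad, then the shift along the tool's x, y, z in cm, then the opening, from 0 (shut) to 1 (fully open). In form: [[[rx, ry, rz, x, y, z, grip], ...]]. A call has 1 to 10 rows; each row shifts and turns the pose as measured when the row begins, along the tool's axes as they then stand; what a row does not reach is not made up. A row lasts 1/10 s, in which the tool goes at most 50 mm and 8.59 degrees, less where a joint would pass 70% of its speed; a pose out of reach is approached as far as the arm can. A call is refused whole if a number of a shift passes 5 or a number of a turn 0.15, either way. A call with a gripper value outside its range is refused whole. The fingers move at their own pace and stop on an object; "newtons" is the grip in N (left out, the last holds). Time passes only in rows, so rows that do not move let the fingers close. It gives the time, the measured TCP pose, the force and the opening at its end, in the units of the state.
- bot.read_state(): the state, without advancing time (a new reading comes with each control period).
- bot.read_camera(name): name is "scene" or "top"; returns (picture, depth): 400x640x3 uint8, blue, green, red; 400x640 float32, m along the optical axis (not along the pixel's ray), 0 where there is no reading.
- bot.camera_info(name): a dict with "K" (3x3 intrinsics, pixels), "dist_coeffs" ([k1, k2, p1, p2, k3] as OpenCV has them; the pictures are not rectified), "extrinsics" (4x4, takes a point from camera to world coordinates). Camera axes: x right, y down, z forward; pixel columns grow to the right and rows downward; lengths in m; the calibration is good to about 2 mm. A picture is of the moment at which its call begins. camera_info takes no time and is no camera call.
- bot.finish_job(): hands the job in, once; it reports no verdict.
The state is a dict: "time": time; "q": joint angles; "joint_vel": joint speeds; "joint_torque": joint torques, N m; "tool_pos": TCP position; "tcp_rot": TCP orientation; "wrist_force": force on the tool from outside, world axes, zero at the start; "torque": the same for the moment, N m; "width": opening from 0.0 (shut) to 1.0 (fully open).
Only numpy, scipy, OpenCV 4.12 (cv2) and the standard library are available. Lean on these libraries where they do the work, as an engineer would, in place of code of your own. Each camera call takes 0.05 s, during which the arm holds its last target.

### The job

Get the orange feed roller ready for inspection: without lifting it, roll it along the aluminium loading deck into the steel vee and let it settle there, then slide it endwise along the vee until its shaft end touches the yellow end stop, and take your hand off it. Only then swing the red-handled clamp arm over and down until its pad rests on the roller. Leave the other things on the bench where they are.

Things in the scene. Friction and masses are not known exactly. Their poses are not given: they have to be found in the camera images.
- cradle: Heavy fixture, fixed to the bench; place and heading vary. Origin: on the bench, under the bottom line of the vee. Its x is the rolling direction (deck, vee, clamp hinge), y runs along the vee, z up. Dark base plate x -165 to 125, y -95 to 120 mm, 12 thick. Two grey hinge ears at x 70 to 100, y -26 to 26, top z 110.
- deck_edge (a point): Edge where the aluminium loading deck meets the vee: cradle x -22, y 0, z 42 mm. Flat deck top at z 42, x -155 to -22, y -75 to 115; behind it a yellow lip at x -161 to -155, top z 48.
- vee_seat (a point): Where the roller's middle finally belongs: cradle x 0, y 0, z 58 mm; axes as the cradle's. Steel vee, faces at 45 degrees, y -75 to 115: from the deck edge down to the bottom (x 0, z 20), up the far side to x 45, z 65. Its +y end is open.
- stop_face (a point): Middle of the end stop's working face, cradle x 0, y -75, z 58 mm. Yellow plate across the vee's -y end, x -30 to 30, 12 thick, top z 78.
- roller: Orange feed roller, 0.26 to 0.46 kg, rolls freely: 54 mm diameter, 120 long, plus a steel shaft end 20 diameter, 15 long at both ends (150 overall). Origin in its middle; own y is the roller axis (it spins about y). Sliding it along the vee takes up to 10 N. Starts on the deck roughly parallel to the vee, axis at z 69, middle 60 to 110 before the vee, 20 to 45 from its final place towards cradle +y.
- clamp_hinge (a point): Middle of the clamp arm's hinge: cradle x 85, y 0, z 98 mm. The hinge axis is the cradle's y.
- clamp (a joint): Clamp arm angle (rad). 0: arm level, pointing to cradle -x, pad on the settled roller. Grows as it opens: 1.57 upright, more leans away from the vee; range -0.12 to 1.95, starts at 1.5 to 1.85. Stiff hinge: the arm (0.35 kg) stays where left when steep, sinks slowly by itself below about 0.9; closing takes 2 to 5 N at the paddle.
- clamp_paddle (a point): Middle of the red paddle at the arm's free end, 147 mm from the hinge; 40 mm along the arm, 36 wide, 14 thick. Steel arm bar 22 wide, 12 thick; black round pad, 26 across, under the arm 85 mm from the hinge. Site x runs towards the hinge, z is the arm's upper (outer) side: push on that side to close.
- last_green: Green shoe last, 215 x 74 x 85 mm, loose bystander; origin under its middle
- last_grey: Grey shoe last, same size, loose bystander
- can: Metal can, 74 mm diameter, 100 mm high, loose bystander on the right, beyond the lasts
- hammer: Hammer, 220 mm long, lying beyond the clamp hinge at about cradle x 190 mm, parallel to the vee; loose bystander
- collar: Brass shaft collar, 52 mm diameter, 22 mm high, lying flat on the bench just off the +y side of the cradle at about cradle x -110 mm, y 160 mm; loose bystander
- screwdriver: Screwdriver, 190 mm, loose bystander near the robot on its left
- brush: Brush, 180 mm, loose bystander near the robot on its right
Things that resemble listed ones, but are neither listed nor needed, are in the scene too. There is more than one size of the roller; the job needs the smaller.

How it is judged:
By the outcome, as a careful person would: the job done as asked, in the order asked, and still so for the second after the job is handed in, with the robot touching nothing.
It also fails if it takes over 72 s, if anything falls off the work surface, if the arm or the gripper's body presses on something with over 40 N, if the wrist force passes 120 N, or if a joint passes its speed limit or range.

## Working session

There is one attempt and no reset: what is moved stays moved. The work goes in short steps, Python scripts to look and compute and a tool call to move; the robot and the scene stay as the last step left them, time stands still between calls to the robot, and variables do not carry over. Pictures are saved under pics/ and viewed, and the job is handed in when it is done.

Besides the shell and the picture viewer there is one more tool, called after "Emit:" as name([rows], argument=value, ...), one row to a line, values as JSON. arm_command: Moves the arm, as the interface text tells. Its arguments: {"type":"object","properties":{"series":{"type":"array"},"newtons":{"type":"number"}},"required":["series"]}

```bash
mkdir -p pics
cat > h.py <<'E'
import numpy as np,cv2
from workcell import bot
E
python3 - <<'E'
from h import *
print(bot.read_state())
for n in("scene","top"):
    im,d=bot.read_camera(n); cv2.imwrite(f"pics/{n}0.png",im); np.savez(f"{n}0.npz",im=im,d=d)
    print(n,bot.camera_info(n))
E
```

```text
{'time': 0.0, 'q': array([-1.34094253e+00,  2.64752924e-01,  1.60539105e+00, -1.85826667e-06,
        1.27368922e+00, -3.69139190e-02]), 'joint_vel': array([-0.00099073, -0.00183136,  0.00106586, -0.00011966,  0.00185289,
       -0.0021282 ]), 'joint_torque': array([ 3.91789390e-04, -5.15114093e+01, -3.67311323e+01, -1.03819687e-04,
        1.28514413e-02,  1.36162335e-07]), 'tool_pos': array([ 0.17777207, -0.65045791,  0.25195291]), 'tcp_rot': array([ 2.07964964,  0.28141955, -2.08010623]), 'wrist_force': array([-0.34607646, -0.25788004, -0.91080591]), 'torque': array([-0.02715179,  0.0068133 , -0.02960316]), 'width': 1.0045388062680776}
scene {'K': array([[372.18284558,   0.        , 322.36333397],
       [  0.        , 372.18284558, 200.88830048],
       [  0.        ,   0.        ,   1.        ]]), 'dist_coeffs': array([-0.04081276,  0.        ,  0.        ,  0.        ,  0.        ]), 'extrinsics': array([[-0.29609081,  0.64191751, -0.70729919,  1.426722  ],
       [ 0.9551204 ,  0.19225467, -0.22535121,  0.31273583],
       [-0.00867532, -0.7422803 , -0.67003335,  0.99906266],
       [ 0.        ,  0.        ,  0.        ,  1.        ]])}
top {'K': array([[432.55431451,   0.        , 323.65463591],
       [  0.        , 432.55431451, 202.77717071],
       [  0.        ,   0.        ,   1.        ]]), 'dist_coeffs': array([0.01900723, 0.        , 0.        , 0.        , 0.        ]), 'extrinsics': array([[-1.50200836e-02, -9.75463899e-01,  2.19646486e-01,
         2.16950409e-01],
       [-9.99887096e-01,  1.45568901e-02, -3.72720282e-03,
         1.39540436e-02],
       [ 4.38382028e-04, -2.19677670e-01, -9.75572411e-01,
         1.28204379e+00],
       [ 0.00000000e+00,  0.00000000e+00,  0.00000000e+00,
         1.00000000e+00]])}
```

View pics/scene0.png

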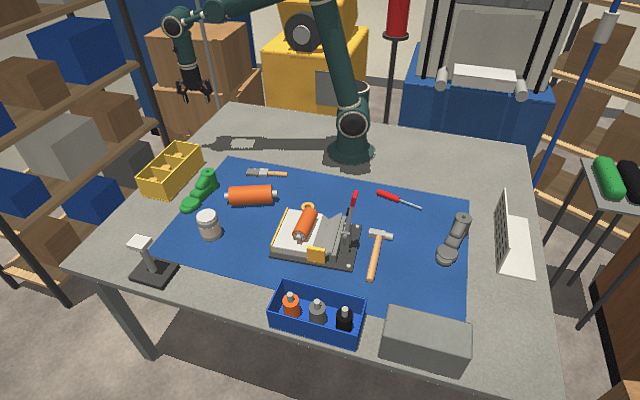

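View pics/top0.png

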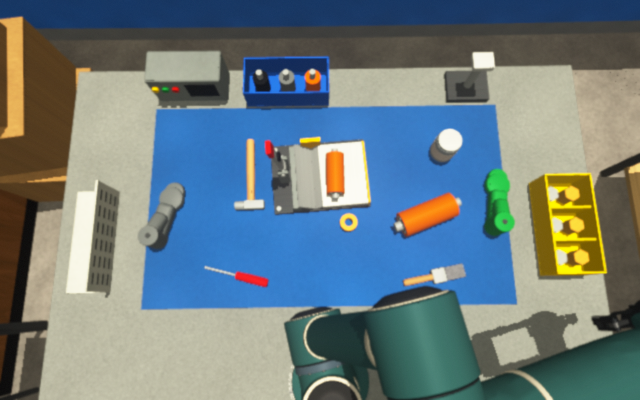

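Two orange rollers: top pixel (335,173), on the white/aluminium deck, and (427,215), bigger, on the mat. The one on the deck fits; I'll confirm it in an enlarged crop.

Run:
```python
import numpy as np,cv2
a=np.load("top0.npz")["im"]; cv2.imwrite("pics/tc.png",cv2.resize(a[125:240,235:390],None,fx=5,fy=5,interpolation=cv2.INTER_CUBIC))
a=np.load("scene0.npz")["im"]; cv2.imwrite("pics/sc.png",cv2.resize(a[180:285,255:385],None,fx=5.5,fy=5.5,interpolation=cv2.INTER_CUBIC))
```

```text
(no output)
```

View pics/tc.png

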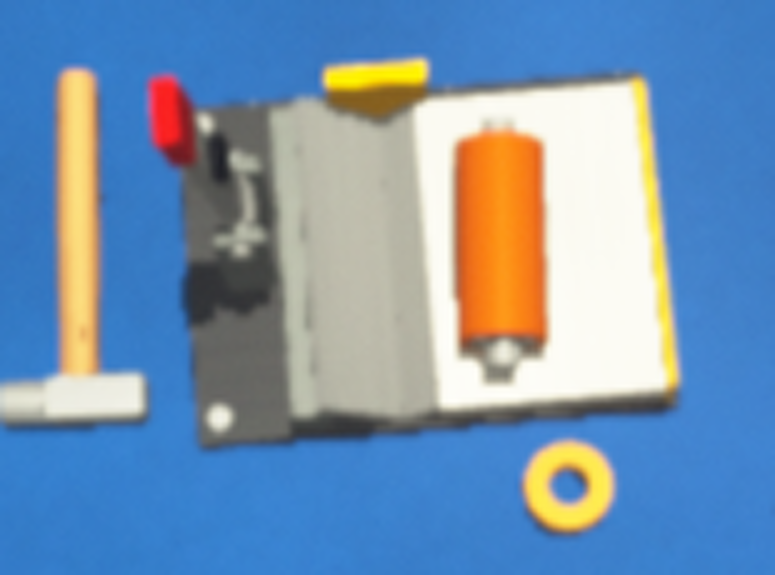

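View pics/sc.png

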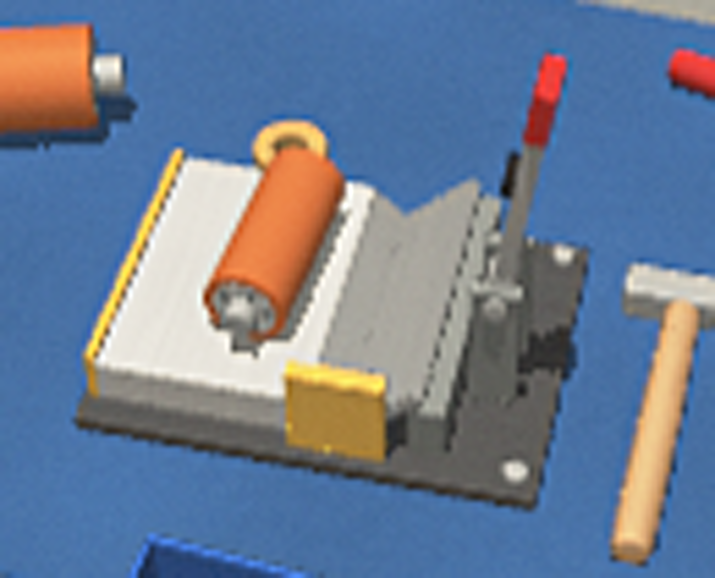

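The small roller (top crop at ~(500,240), i.e. pixel (335,173)) lies on the deck, with white deck around it, the vee to its left and the yellow stop plate at the far end. Next I measure the cradle, roller and paddle.

```bash
cat >> h.py <<'E'
def cast(n,px,z):
    c=bot.camera_info(n);K,D,E=c["K"],c["dist_coeffs"],c["extrinsics"]
    u=cv2.undistortPoints(np.array(px,float).reshape(-1,1,2),K,D).reshape(-1,2)
    r=np.c_[u,np.ones(len(u))]@E[:3,:3].T; o=E[:3,3]
    return o+r*((z-o[2])/r[:,2])[:,None]
def proj(n,P):
    c=bot.camera_info(n);E=np.linalg.inv(c["extrinsics"])
    return cv2.projectPoints(np.array(P,float).reshape(-1,1,3),cv2.Rodrigues(E[:3,:3])[0],E[:3,3],c["K"],c["dist_coeffs"])[0].reshape(-1,2)
def cloud(n,d,m):
    v,u=np.nonzero(m&(d>0)); c=bot.camera_info(n)
    k=cv2.undistortPoints(np.c_[u,v].astype(float).reshape(-1,1,2),c["K"],c["dist_coeffs"]).reshape(-1,2)
    return (np.c_[k,np.ones(len(k))]*d[v,u][:,None])@c["extrinsics"][:3,:3].T+c["extrinsics"][:3,3]
def blobs(m,amin=20):
    n,l,s,c=cv2.connectedComponentsWithStats(m.astype(np.uint8)); return [(l==i,s[i],c[i]) for i in range(1,n) if s[i,4]>=amin]
def orange(im):
    h=cv2.cvtColor(im,cv2.COLOR_BGR2HSV); return (h[...,0]<18)&(h[...,0]>4)&(h[...,1]>170)&(h[...,2]>110)
def red(im):
    h=cv2.cvtColor(im,cv2.COLOR_BGR2HSV); return ((h[...,0]<4)|(h[...,0]>175))&(h[...,1]>150)&(h[...,2]>80)
E
python3 - <<'E'
from h import *
f=np.load("top0.npz");im,d=f["im"],f["d"]
roi=np.zeros(im.shape[:2],bool);roi[125:240,235:390]=1
hs=cv2.cvtColor(im,cv2.COLOR_BGR2HSV)
w=roi&(hs[...,1]<40)&(hs[...,2]>190)
b=max(blobs(w),key=lambda t:t[1][4])
cn=np.vstack([c for c in cv2.findContours(b[0].astype(np.uint8),0,2)[0]])
hull=cv2.convexHull(cn).reshape(-1,2)
P=cast("top",hull,.042)[:,:2]
r=cv2.minAreaRect((P*1000).astype(np.float32));print("deck",r,cv2.boxPoints(r))
for m,s,c in blobs(orange(im)&roi):
    print("or",s,c); cn=cv2.findContours(m.astype(np.uint8),0,2)[0][0].reshape(-1,2)
    q=cast("top",cn,.069)[:,:2]*1000; r=cv2.minAreaRect(q.astype(np.float32));print(r); p=cloud("top",d,m);print(p[:,2].max(),p.mean(0), p[p[:,2]>.09].mean(0))
f2=np.load("scene0.npz")
for n,ff in(("top",f),("scene",f2)):
    for m,s,c in blobs(red(ff["im"]),8):
        p=cloud(n,ff["d"],m); print(n,"red",s,c,np.median(p,0),p.min(0),p.max(0))
E
```

```text
deck ((585.6793212890625, -44.96266174316406), (192.92420959472656, 135.41050720214844), 4.0778489112854) [[ 484.6468     15.711586]
 [ 494.27606  -119.3561  ]
 [ 686.71185  -105.63691 ]
 [ 677.0826     29.430779]]
or [327 152  17  41 649] [334.71802773 172.15100154]
((582.337646484375, -25.150794982910156), (46.61508560180664, 121.76168823242188), 89.04318237304688)
0.10094939177139217 [ 0.5746178  -0.02367569  0.09154966] [ 0.57654595 -0.02372738  0.09418925]
top red [172  86   7   7  36] [175.          88.91666667] [0.83892489 0.44642107 0.09475557] [0.83336412 0.43801787 0.07995008] [0.84682139 0.46108635 0.10526858]
top red [266 141   8  16  95] [269.15789474 148.87368421] [0.58743396 0.14371275 0.26157625] [0.57429641 0.13690967 0.23066801] [0.60689015 0.15172425 0.26928896]
top red [235 273  32  13 222] [251.29279279 278.74774775] [0.27997832 0.22032296 0.02324131] [0.26211449 0.17734722 0.01390768] [0.29735314 0.26750465 0.0297403 ]
scene red [386   0  24  37 729] [397.13854595  17.54046639] [-1.19081312  0.00836207  0.27340603] [-1.24167658 -0.06694278  0.15295526] [-1.15914362  0.06768668  0.38581129]
scene red [377 189  22  13 121] [387.33057851 194.97520661] [0.28747234 0.22109042 0.02306059] [0.26981237 0.17697226 0.00704861] [0.30183934 0.26600885 0.0322731 ]
scene red [351 190   7  16  62] [353.61290323 197.40322581] [0.60580347 0.14807895 0.26266374] [0.57860277 0.14216609 0.22987675] [0.61111202 0.15488865 0.26896617]
```

```bash
cat >> h.py <<'E'
A=np.deg2rad(4.08); O=np.array([599.3,44.7])
CX=np.array([-np.sin(A),np.cos(A),0]);CY=np.array([-np.cos(A),-np.sin(A),0])
def W(p):  # cradle mm -> world m
    p=np.atleast_2d(np.array(p,float)); return (np.r_[O,0]+p[:,:1]*CX+p[:,1:2]*CY+p[:,2:]*[0,0,1])/1000
def C(w):
    w=np.atleast_2d(np.array(w,float))*1000-np.r_[O,0]; return np.c_[w@CX,w@CY,w[:,2]]
E
cat > ov.py <<'E'
from h import *
def rect(x0,x1,y0,y1,z): return [(x0,y0,z),(x1,y0,z),(x1,y1,z),(x0,y1,z)]
def ov(n,im,th=1.65,s=5):
    im=cv2.resize(im,None,fx=s,fy=s,interpolation=cv2.INTER_CUBIC)
    h=np.array([85,0,98.]);e=lambda r:h+r*np.array([-np.cos(th),0,np.sin(th)])
    for pts,c in [(rect(-165,125,-95,120,12),(255,0,255)),(rect(-155,-22,-75,115,42),(0,255,0)),(rect(-30,30,-87,-75,78),(255,255,0)),([h,e(127),e(167)],(0,255,255)),([(0,-75,20),(0,115,20)],(0,0,0))]:
        p=(proj(n,W(pts))+.5)*s
        cv2.polylines(im,[p.astype(int)],len(pts)>3,c,1)
    return im
if __name__=="__main__":
    a=ov("top",np.load("top0.npz")["im"])[625:1200,1175:1950];cv2.imwrite("pics/to.png",a)
    a=ov("scene",np.load("scene0.npz")["im"])[900:1425,1275:1925];cv2.imwrite("pics/so.png",a)
E
python3 ov.py
```

```text
(no output)
```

View pics/to.png

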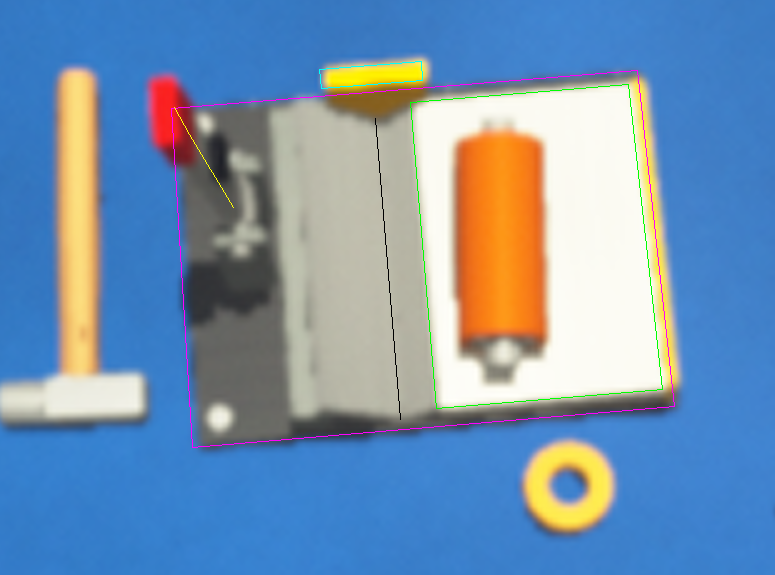

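View pics/so.png

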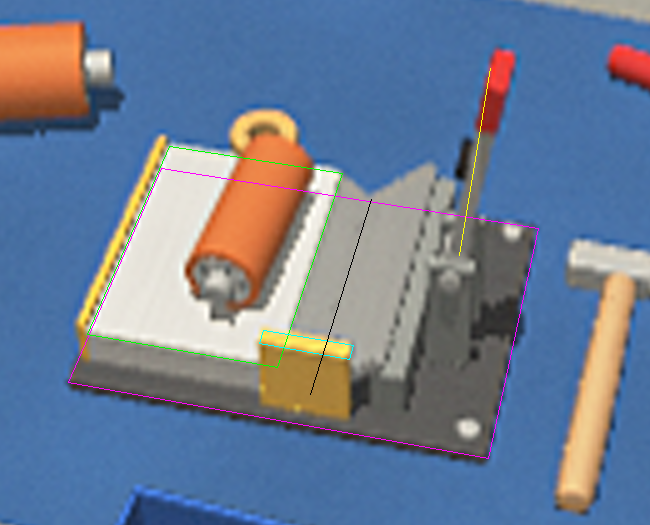

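The overlay matches in both views: the deck's green outline lies on the white deck, and the stop and base agree within about 2 mm. The clamp sits near 1.7 rad. The roller's middle is at about cradle (-67, 30) and is skewed about 5° from the vee. I'll push it with both open fingers side by side so it squares up.

```bash
cat >> h.py <<'E'
from scipy.spatial.transform import Rotation as Rn
def plan(p,ydir=None,xdir=(0,0,-1)):
    s=bot.read_state();R=Rn.from_rotvec(s["tcp_rot"]); M=R.as_matrix()
    print("t",round(s["time"],2),"tcp cradle",C(s["tool_pos"]).round(1),"F",s["wrist_force"].round(1),"w",round(s["width"],3),"q",s["q"].round(2))
    print("tool axes in cradle(cols):\n",(np.array([CX,CY,[0,0,1]])@M).round(2))
    if ydir is not None:
        x=np.array(xdir,float);x/=np.linalg.norm(x);y=np.array(ydir,float);y-=x*(x@y);y/=np.linalg.norm(y)
        T=np.c_[x,y,np.cross(x,y)]; rv=Rn.from_matrix(M.T@T).as_rotvec(); print("turn tool",rv.round(3))
    d=(W(p)[0]-s["tool_pos"]); print("shift tool cm",(M.T@d*100).round(2), "after turn" , (T.T@d*100).round(2) if ydir is not None else "")
E
python3 - <<'E'
from h import *
plan((-120,30,160),CY); plan((-120,30,160),-CY)
E
```

```text
t 0.1 tcp cradle [[-663.5  469.9  252.1]] F [-0.2 -0.2  0.3] w 0.997 q [-1.34  0.26  1.61  0.    1.27 -0.04]
tool axes in cradle(cols):
 [[ 0.   -0.98 -0.19]
 [ 0.   -0.19  0.98]
 [-1.   -0.   -0.  ]]
turn tool [1.766 0.002 0.002]
shift tool cm [  9.31 -44.74 -53.71] after turn [  9.21 -43.99  54.35]
t 0.1 tcp cradle [[-663.5  469.9  252.1]] F [-0.2 -0.2  0.3] w 0.997 q [-1.34  0.26  1.61  0.    1.27 -0.04]
tool axes in cradle(cols):
 [[ 0.   -0.98 -0.19]
 [ 0.   -0.19  0.98]
 [-1.   -0.   -0.  ]]
turn tool [-1.375e+00 -1.000e-03  2.000e-03]
shift tool cm [  9.31 -44.74 -53.71] after turn [  9.21  43.99 -54.35]
```

Emit:
arm_command([
  [[-0.086,0,0,0,-0.6,-4.7,1],[-0.086,0,0,0,-0.6,-4.7,1],[-0.086,0,0,0,-0.6,-4.7,1],[-0.086,0,0,0,-0.6,-4.7,1],[-0.086,0,0,0,-0.6,-4.7,1],[-0.086,0,0,0,-0.6,-4.7,1],[-0.086,0,0,0,-0.6,-4.7,1],[-0.086,0,0,0,-0.6,-4.7,1],[-0.086,0,0,0,-0.6,-4.7,1],[-0.086,0,0,0,-0.6,-4.7,1]],
])

```text
time: 1.1
tool_pos: [0.5063, -0.3166, 0.2451]
tcp_rot: [1.514, 0.989, -1.516]
wrist_force: [0.0, -0.1, -0.1]
width: 0.999
```

Run:
```python
from h import *
plan((-120,30,160),-CY)
```

```text
t 1.1 tcp cradle [[-353.8  118.4  245.1]] F [ 0.  -0.1 -0.1] w 0.999 q [-0.6   0.13  1.78  0.    1.24 -0.18]
tool axes in cradle(cols):
 [[ 0.01 -0.47 -0.88]
 [ 0.01 -0.88  0.47]
 [-1.   -0.01 -0.  ]]
turn tool [-0.493 -0.006  0.007]
shift tool cm [  8.64  -3.2  -24.74] after turn [  8.51   8.84 -23.38]
```

Emit:
arm_command([
  [[-0.082,0,0,1,0.4,-4.1,1],[-0.082,0,0,1,0.5,-4.1,1],[-0.082,0,0,1,0.5,-4.1,1],[-0.082,0,0,1,0.5,-4.1,1],[-0.082,0,0,1,0.5,-4.1,1],[-0.082,0,0,1,0.5,-4.1,1]],
])

```text
time: 1.7
tool_pos: [0.5875, -0.0727, 0.184]
tcp_rot: [1.144, 1.26, -1.14]
wrist_force: [0.3, 0.3, -1.2]
width: 0.998
```

Run:
```python
from h import *
plan((-120,30,68),-CY)
```

```text
t 1.7 tcp cradle [[-116.2   20.1  184. ]] F [ 0.3  0.3 -1.2] w 0.998 q [-0.17  0.16  1.86  0.01  1.13 -0.26]
tool axes in cradle(cols):
 [[ 0.01  0.02 -1.  ]
 [ 0.   -1.   -0.02]
 [-1.   -0.   -0.01]]
turn tool [ 0.021 -0.007  0.004]
shift tool cm [11.6  -0.96  0.44] after turn [11.6  -0.99  0.38]
```

Emit:
arm_command([
  [[0.021,-0.007,0,0,-0.9,0.5,1],[0,0,0,3,0,0,1],[0,0,0,3,0,0,1],[0,0,0,3,0,0,1],[0,0,0,1.5,0,0,1],[0,0,0,0.7,0,0,1],[0,0,0,0,0,0,1]],
])

```text
time: 2.4
tool_pos: [0.5753, -0.0741, 0.0657]
tcp_rot: [1.148, 1.251, -1.159]
wrist_force: [0.4, 0.4, 0.8]
width: 1.0
```

Run:
```python
from h import *
plan((-120,30,68),-CY)
for n in("scene","top"):
    im,d=bot.read_camera(n); a=im[150:300,230:400] if n=="scene" else im[110:240,235:390]
    cv2.imwrite(f"pics/{n}1.png",cv2.resize(a,None,fx=4,fy=4,interpolation=cv2.INTER_CUBIC))
```

```text
t 2.4 tcp cradle [[-116.8   32.4   65.7]] F [0.4 0.4 0.8] w 1.0 q [-0.17  0.28  1.97 -0.    0.91 -0.25]
tool axes in cradle(cols):
 [[ 0.    0.01 -1.  ]
 [ 0.01 -1.   -0.01]
 [-1.   -0.01 -0.  ]]
turn tool [ 0.006 -0.     0.009]
shift tool cm [-0.23  0.24  0.32] after turn [-0.23  0.24  0.32]
```

View pics/scene1.png

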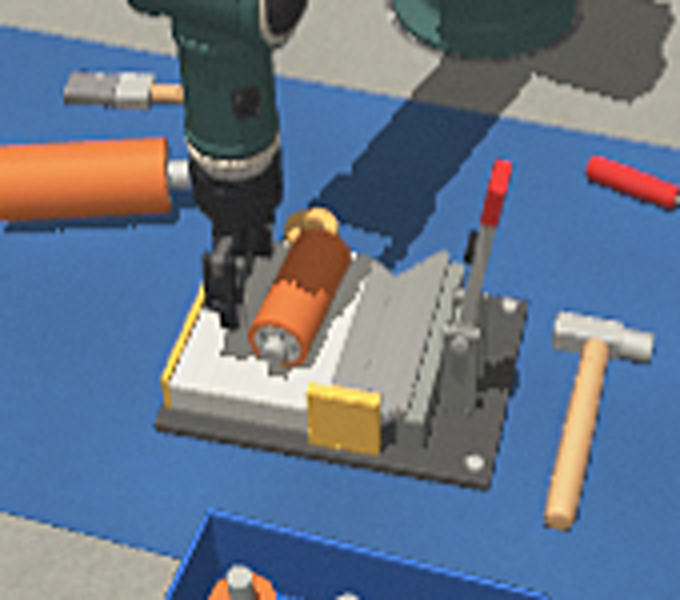

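View pics/top1.png

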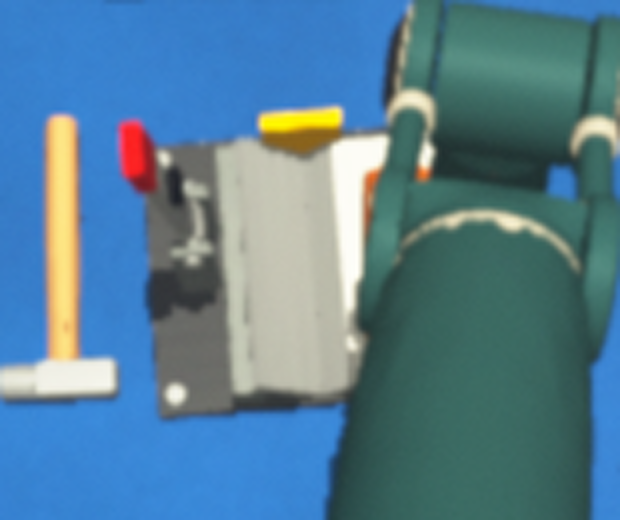

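The fingers stand on the deck behind the roller (scene crop (225,300)), clear of the lip and the roller. I'll push slowly.

Emit:
arm_command([
  [[0,0,0,0,0,-0.5,1],[0,0,0,0,0,-0.4,1],[0,0,0,0,0,-0.4,1],[0,0,0,0,0,-0.4,1],[0,0,0,0,0,-0.4,1],[0,0,0,0,0,-0.4,1],[0,0,0,0,0,-0.4,1],[0,0,0,0,0,-0.4,1]],
])

```text
time: 3.3
tool_pos: [0.578, -0.0394, 0.0728]
tcp_rot: [1.153, 1.24, -1.151]
wrist_force: [-0.2, -0.7, 0.9]
width: 1.0
```

```bash
cat > look.py <<'E'
from h import *
import sys
k=sys.argv[1]
plan((-60,30,68),-CY)
im,d=bot.read_camera("scene"); np.savez(f"scene{k}.npz",im=im,d=d); a=im[150:300,230:400]
cv2.imwrite(f"pics/scene{k}.png",cv2.resize(a,None,fx=4,fy=4,interpolation=cv2.INTER_CUBIC))
E
python3 look.py 2
```

```text
t 3.3 tcp cradle [[-82.4  27.3  72.8]] F [-0.2 -0.7  0.9] w 1.0 q [-0.11  0.26  1.97 -0.    0.91 -0.19]
tool axes in cradle(cols):
 [[-0.    0.01 -1.  ]
 [-0.   -1.   -0.01]
 [-1.    0.    0.  ]]
turn tool [ 0.005  0.003 -0.004]
shift tool cm [ 0.48 -0.26 -2.24] after turn [ 0.48 -0.27 -2.24]
```

View pics/scene2.png

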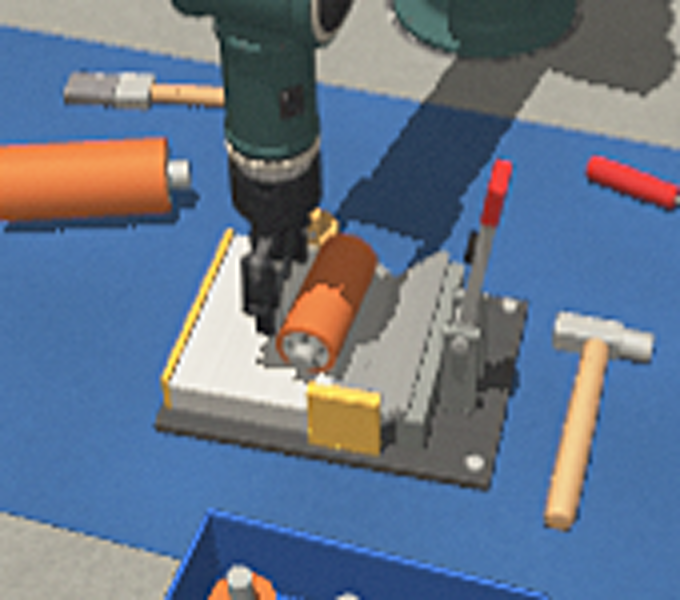

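The roller is rolling and squaring up (scene crop centre (328,300)). Continuing, with a small height correction.

Emit:
arm_command([
  [[0,0,0,0.25,0,-0.4,1],[0,0,0,0.15,0,-0.4,1],[0,0,0,0.1,0,-0.4,1],[0,0,0,0.1,0,-0.4,1],[0,0,0,0.1,0,-0.4,1],[0,0,0,0.1,0,-0.4,1]],
])

```text
time: 3.95
tool_pos: [0.5755, -0.0131, 0.0635]
tcp_rot: [1.153, 1.241, -1.152]
wrist_force: [-0.4, 0.2, 0.1]
width: 1.003
```

```bash
python3 look.py 3
```

```text
t 3.95 tcp cradle [[-55.9  27.8  63.5]] F [-0.4  0.2  0.1] w 1.003 q [-0.07  0.27  1.98 -0.    0.89 -0.14]
tool axes in cradle(cols):
 [[-0.    0.01 -1.  ]
 [-0.   -1.   -0.01]
 [-1.    0.    0.  ]]
turn tool [ 0.005  0.002 -0.003]
shift tool cm [-0.45 -0.22  0.41] after turn [-0.45 -0.22  0.41]
```

View pics/scene3.png

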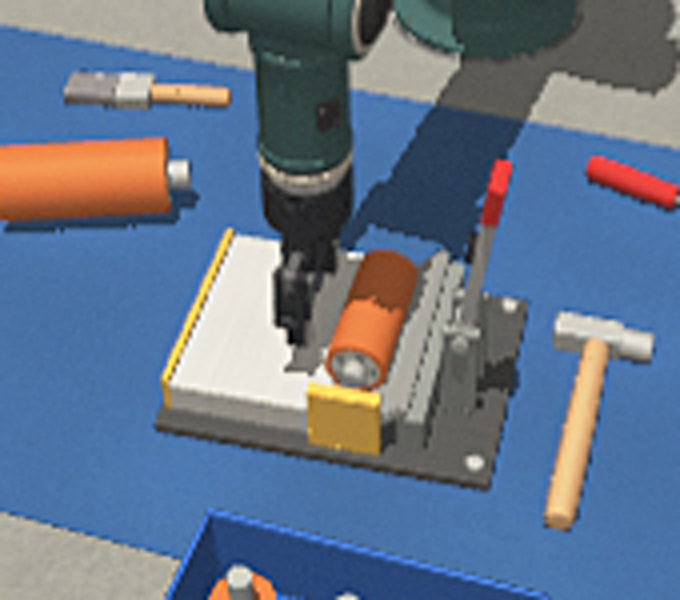

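The roller has dropped into the vee (scene crop (370,315)). I back away, go up, shut the fingers and turn 90°.

Emit:
arm_command([
  [[0,0,0,-0.5,0,1.5,1],[0,0,0,-4,0,0.5,1],[0,0,0,-4,0,0,1],[0,0,0,-4,0,0,0],[0.15,0,0,0,0,0,0],[0.15,0,0,0,0,0,0],[0.15,0,0,0,0,0,0],[0.15,0,0,0,0,0,0],[0.15,0,0,0,0,0,0],[0.15,0,0,0,0,0,0]],
])

```text
time: 5.0
tool_pos: [0.5782, -0.0434, 0.199]
tcp_rot: [1.789, 0.688, -1.78]
wrist_force: [0.4, 0.7, -0.3]
width: 0.002
```

Emit:
arm_command([
  [[0.15,0,0,0,0,0,0],[0.15,0,0,0,0,0,0],[0.15,0,0,0,0,0,0],[0.15,0,0,0,0,0,0]],
])

```text
time: 5.4
tool_pos: [0.5787, -0.0485, 0.2015]
tcp_rot: [2.152, 0.144, -2.133]
wrist_force: [0.3, 0.1, 0.2]
width: -0.001
```

```bash
python3 - <<'E'
from h import *
plan((0,138,160),CX)
E
python3 look.py 4
```

```text
t 5.4 tcp cradle [[-91.5  27.1 201.5]] F [0.3 0.1 0.2] w -0.001 q [-0.12  0.12  1.87 -0.01  1.14  1.31]
tool axes in cradle(cols):
 [[-0.01 -1.   -0.07]
 [-0.01 -0.07  1.  ]
 [-1.    0.01 -0.01]]
turn tool [-3.069  0.014 -0.013]
shift tool cm [ 3.97 -9.97 10.43] after turn [  4.15   9.15 -11.09]
t 5.4 tcp cradle [[-91.5  27.1 201.5]] F [0.3 0.1 0.2] w -0.001 q [-0.12  0.12  1.87 -0.01  1.14  1.31]
tool axes in cradle(cols):
 [[-0.01 -1.   -0.07]
 [-0.01 -0.07  1.  ]
 [-1.    0.01 -0.01]]
turn tool [-1.498e+00  1.000e-03 -1.400e-02]
shift tool cm [13.32 -3.29  0.17] after turn [13.35 -0.29 -3.15]
```

View pics/scene4.png

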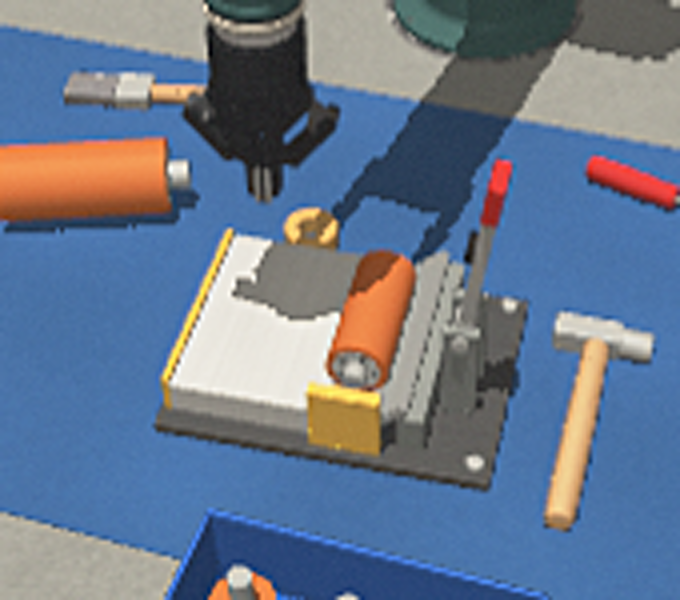

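Emit:
arm_command([
  [[0.07,0.014,0.013,0,-3.2,3.5,0],[0,0,0,0,-3.2,3.5,0],[0,0,0,0,-3,3.4,0],[0,0,0,2,0,0.5,0],[0,0,0,2,0,0,0],[0,0,0,0,0,0,0]],
])

```text
time: 6.05
tool_pos: [0.4611, 0.0315, 0.1583]
tcp_rot: [2.202, 0.059, -2.139]
wrist_force: [-1.1, 0.3, -0.9]
width: 0.001
```

Run:
```python
from h import *
plan((0,138,70),-CX)
im,d=bot.read_camera("top")
for m,s,c in blobs(orange(im)&(np.add.outer(np.zeros(400),np.arange(640))<390)):
    if 140<c[1]<240: print(s,c)
cv2.imwrite("pics/top5.png",cv2.resize(im[110:240,235:390],None,fx=4,fy=4,interpolation=cv2.INTER_CUBIC))
```

```text
t 6.05 tcp cradle [[ -3.3 138.8 158.3]] F [-1.1  0.3 -0.9] w 0.001 q [ 0.03 -0.08  2.16 -0.03  1.03  1.54]
tool axes in cradle(cols):
 [[-0.02 -1.   -0.01]
 [-0.03 -0.01  1.  ]
 [-1.    0.02 -0.03]]
turn tool [ 0.006 -0.028 -0.024]
shift tool cm [ 8.82 -0.54  0.16] after turn [ 8.83 -0.33 -0.08]
```

View pics/top5.png

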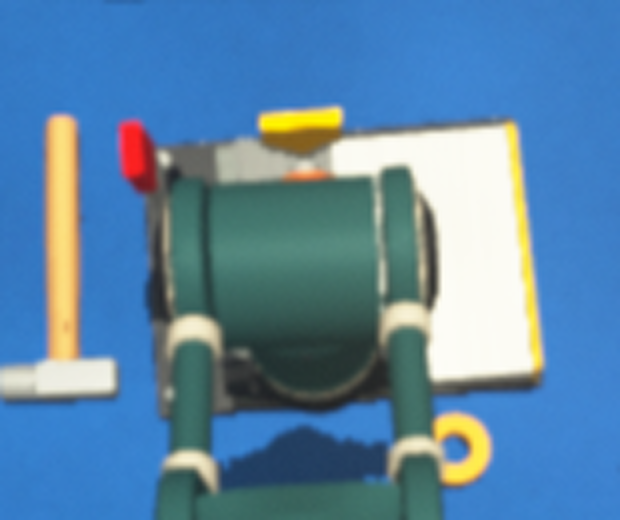

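Emit:
arm_command([
  [[0,-0.028,-0.024,3,-0.3,0,0],[0,0,0,3,0,0,0],[0,0,0,2,0,0,0],[0,0,0,0.6,0,0,0],[0,0,0,0,0,0,0]],
])

```text
time: 6.6
tool_pos: [0.4724, 0.0313, 0.0795]
tcp_rot: [2.197, 0.087, -2.163]
wrist_force: [-0.3, -0.1, -0.3]
width: -0.0
```

```bash
python3 look.py 6
python3 - <<'E'
from h import *
plan((0,86,70),-CX)
E
```

```text
t 6.6 tcp cradle [[ -4.4 127.5  79.5]] F [-0.3 -0.1 -0.3] w -0.0 q [ 0.01  0.06  2.2  -0.    0.87  1.5 ]
tool axes in cradle(cols):
 [[-0.   -1.   -0.01]
 [-0.02 -0.01  1.  ]
 [-1.    0.   -0.02]]
turn tool [-1.562 -0.011 -0.013]
shift tool cm [ 1.31  5.65 -9.68] after turn [1.15 9.75 5.56]
t 6.65 tcp cradle [[ -4.3 127.1  80.1]] F [-0.2  0.1  0.8] w 0.003 q [ 0.01  0.06  2.2  -0.    0.87  1.5 ]
tool axes in cradle(cols):
 [[-0.   -1.   -0.01]
 [-0.02 -0.01  1.  ]
 [-1.    0.   -0.02]]
turn tool [ 0.009 -0.017 -0.001]
shift tool cm [ 1.08 -0.4  -4.1 ] after turn [ 1.01 -0.43 -4.11]
```

View pics/scene6.png

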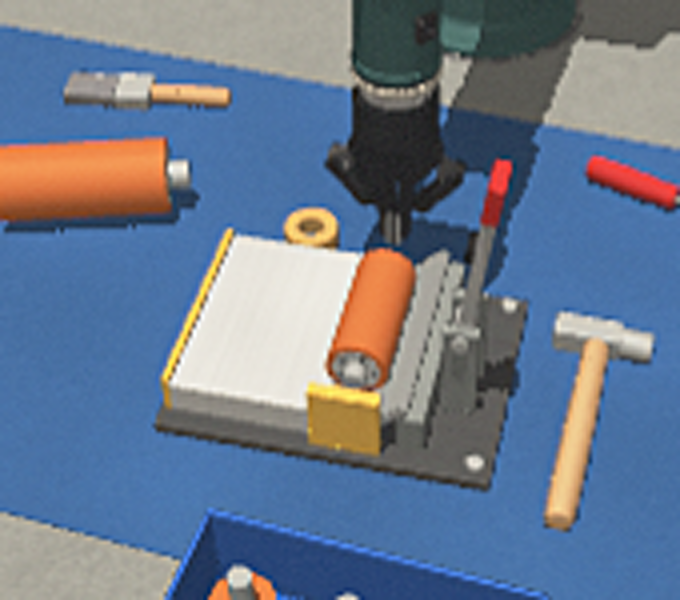

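```bash
cat > rol.py <<'E'
from h import *
import sys
f=np.load(sys.argv[1]);m=orange(f["im"]);m[:, :290]=0;m[:,350:]=0;m[:190]=0;m[270:]=0
m=max(blobs(m),key=lambda t:t[1][4])[0]
c=C(cloud("scene",f["d"],m)); print("cradle pct x,y,z",np.percentile(c,[1,50,99],axis=0).round(1))
t=c[c[:,2]>np.percentile(c[:,2],80)];print("top",t.mean(0))
E
python3 rol.py scene6.npz; python3 rol.py scene0.npz
```

```text
cradle pct x,y,z [[-24.3 -37.5  54.2]
 [  4.   14.7  83.4]
 [ 24.3  79.6  90.5]]
top [-0.78703849 17.69546529 88.62507157]
cradle pct x,y,z [[-88.5 -33.9  69.3]
 [-58.1  18.9  94.5]
 [-37.6  83.7 101.5]]
top [-65.82201195  26.73583399  99.33755013]
```

Roller seated, its middle near cradle (0, 22, ~60). I go down to shaft height and then push along the vee.

Emit:
arm_command([
  [[0,-0.015,0,0.6,-0.4,0.1,0],[0,0,0,0.5,0,0,0],[0,0,0,0,0,0,0],[0,0,0,0,0,-0.5,0],[0,0,0,0,0,-0.4,0],[0,0,0,0,0,-0.4,0]],
])

```text
time: 7.25
tool_pos: [0.489, 0.0368, 0.0729]
tcp_rot: [2.188, 0.087, -2.17]
wrist_force: [-0.8, -0.9, -0.5]
width: -0.002
```

Run:
```python
from h import *
plan((0,86,70),-CX)
```

```text
t 7.25 tcp cradle [[-1.000e-01  1.106e+02  7.290e+01]] F [-0.8 -0.9 -0.5] w -0.002 q [ 0.03  0.1   2.16 -0.    0.87  1.52]
tool axes in cradle(cols):
 [[-0.   -1.   -0.01]
 [-0.01 -0.01  1.  ]
 [-1.    0.   -0.01]]
turn tool [ 0.01  -0.008 -0.002]
shift tool cm [ 0.31  0.02 -2.46] after turn [ 0.29 -0.01 -2.46]
```

Emit:
arm_command([
  [[0,0,0,0.2,0,-0.4,0],[0,0,0,0.1,0,-0.4,0],[0,0,0,0,0,-0.4,0]],
])

```text
time: 7.55
tool_pos: [0.4975, 0.0373, 0.0689]
tcp_rot: [2.176, 0.086, -2.182]
wrist_force: [-5.4, -1.7, 4.5]
width: -0.001
```

Emit:
arm_command([
  [[0,0,0,0,0,-0.4,0],[0,0,0,0,0,-0.3,0]],
])

```text
time: 7.75
tool_pos: [0.5009, 0.0376, 0.0675]
tcp_rot: [2.165, 0.086, -2.192]
wrist_force: [-6.3, -1.6, 4.5]
width: -0.003
```

```bash
python3 look.py 7; python3 rol.py scene7.npz
```

```text
t 7.75 tcp cradle [[-0.1 98.7 67.5]] F [-6.3 -1.6  4.5] w -0.003 q [ 0.03  0.14  2.13 -0.    0.88  1.52]
tool axes in cradle(cols):
 [[-0.   -1.   -0.01]
 [ 0.01 -0.01  1.  ]
 [-1.    0.    0.01]]
turn tool [-1.56   0.011  0.008]
shift tool cm [-0.12  6.06 -6.81] after turn [-0.05  6.87  5.99]
cradle pct x,y,z [[-24.5 -46.3  60.5]
 [  4.1   5.2  84.1]
 [ 25.1  69.5  91. ]]
top [-0.80064031 13.98204434 88.6867097 ]
```

View pics/scene7.png

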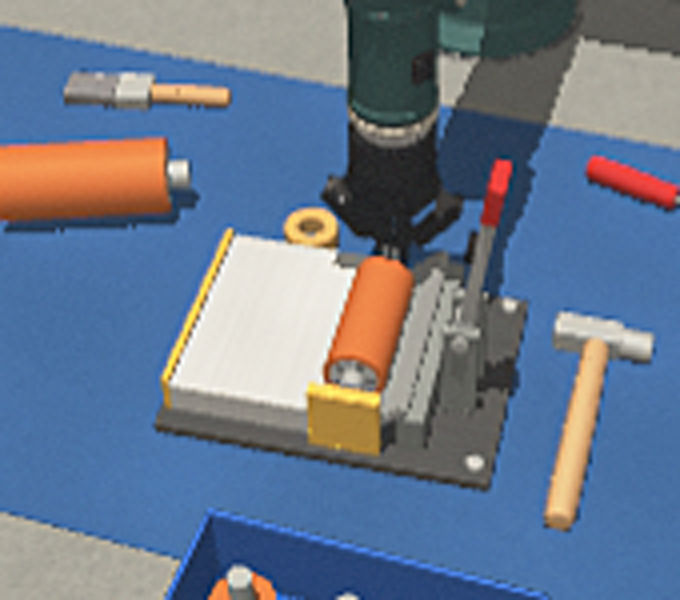

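The roller is sliding along the vee at about 6 N. I continue until the force jumps at the stop.

Emit:
arm_command([
  [[0,0.01,0,-0.1,0,-0.4,0],[0,0.01,0,-0.1,0,-0.4,0],[0,0,0,0,0,-0.4,0]],
])

```text
time: 8.1
tool_pos: [0.5098, 0.0382, 0.0673]
tcp_rot: [2.178, 0.087, -2.179]
wrist_force: [-6.9, -0.7, 4.0]
width: 0.002
```

Emit:
arm_command([
  [[0,0,0,0,0,-0.4,0],[0,0,0,0,0,-0.4,0]],
])

```text
time: 8.3
tool_pos: [0.514, 0.0385, 0.0666]
tcp_rot: [2.166, 0.087, -2.19]
wrist_force: [-15.8, -1.9, 9.9]
width: -0.002
```

```bash
python3 -c "
from h import *
plan((0,86,70),-CX)"
```

```text
t 8.3 tcp cradle [[-0.1 85.5 66.6]] F [-15.8  -1.9   9.9] w -0.002 q [ 0.03  0.17  2.1  -0.    0.88  1.52]
tool axes in cradle(cols):
 [[-0.   -1.   -0.01]
 [ 0.01 -0.01  1.  ]
 [-1.    0.    0.01]]
turn tool [ 0.011  0.011 -0.002]
shift tool cm [-0.34 -0.01  0.05] after turn [-0.34 -0.01  0.05]
```

Force jumped to 16 N at TCP y = 85.5 mm, where contact was expected (75 + 11). One more gentle push to confirm, then I let go and look.

Emit:
arm_command([
  [[0,0,0,0,0,-0.2,0],[0,0,0,0,0,0.3,0],[0,0,0,0,0,1.5,0],[0,0,0,0,0,2.5,0],[0,0,0,-1,0,2,0],[0,0,0,-4,0,0,0],[0,0,0,-4,0,0,0],[0,0,0,0,0,0,0]],
])

```text
time: 9.1
tool_pos: [0.4491, 0.0336, 0.1585]
tcp_rot: [2.166, 0.087, -2.191]
wrist_force: [1.0, -0.8, 0.3]
width: 0.001
```

```bash
python3 look.py 8; python3 rol.py scene8.npz
```

```text
t 9.1 tcp cradle [[ -0.4 150.6 158.5]] F [ 1.  -0.8  0.3] w 0.001 q [ 0.02 -0.08  2.16 -0.    1.07  1.51]
tool axes in cradle(cols):
 [[-0.   -1.   -0.01]
 [ 0.01 -0.01  1.  ]
 [-1.    0.    0.01]]
turn tool [-1.56   0.01   0.007]
shift tool cm [  8.93   6.08 -12.1 ] after turn [ 9.05 12.06  5.96]
cradle pct x,y,z [[-23.8 -59.3  65.5]
 [  4.4  -8.2  83.7]
 [ 24.9  54.4  91.1]]
top [-1.53785609 -4.63861243 88.89643404]
```

View pics/scene8.png

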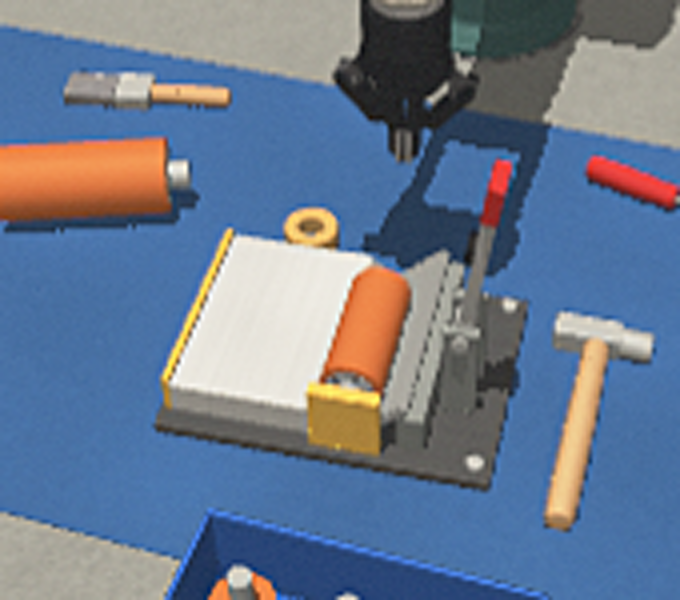

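The roller rests in the vee against the stop and the hand is clear. Measured ends are -59/+54, consistent with y ≈ 0. Next I raise and turn the tool back, then go round to the outer side of the clamp arm.

Emit:
arm_command([
  [[-0.15,0,0,-3,0,0,0],[-0.15,0,0,-3,0,0,0],[-0.15,0,0,-3,0,0,0],[-0.15,0,0,-3,0,0,0],[-0.15,0,0,-2,0,0,0],[-0.15,0,0,-1,0,0,0],[-0.15,0,0,0,0,0,0],[-0.15,0,0,0,0,0,0],[-0.15,0,0,0,0,0,0],[-0.15,0,0,0,0,0,0]],
])

```text
time: 10.15
tool_pos: [0.4438, 0.034, 0.299]
tcp_rot: [1.184, 1.233, -1.215]
wrist_force: [-0.3, -0.3, 0.5]
width: 0.001
```

Run:
```python
from h import *
plan((160,130,300),-CY)
im,d=bot.read_camera("scene");np.savez("sceneA.npz",im=im,d=d)
m=[b for b in blobs(red(im),8) if 340<b[2][0]<370][0]
c=C(cloud("scene",d,m[0]));print(np.percentile(c,[2,50,98],axis=0).round(1))
from ov import ov
for th in(1.6,1.7,1.8): print(th,proj("scene",W([85-147*np.cos(th),0,98+147*np.sin(th)])),m[2])
```

```text
t 10.15 tcp cradle [[  0.4 155.9 299. ]] F [-0.3 -0.3  0.5] w 0.001 q [ 0.02 -0.19  1.99 -0.    1.37  0.01]
tool axes in cradle(cols):
 [[-0.   -0.05 -1.  ]
 [ 0.02 -1.    0.05]
 [-1.   -0.02  0.  ]]
turn tool [-0.054  0.001  0.024]
shift tool cm [ -0.17   1.71 -16.08] after turn [ -0.1    2.59 -15.96]
[[ 94.8 -19.2 230.2]
 [103.1 -14.9 262.4]
 [110.2  14.1 268.8]]
1.6 [[349.39475235 197.65996894]] [353.51515152 197.83333333]
1.7 [[354.11996251 198.64082539]] [353.51515152 197.83333333]
1.8 [[358.76993975 199.97173735]] [353.51515152 197.83333333]
```

Emit:
arm_command([
  [[-0.054,0,0.024,0,0,-4,0],[0,0,0,0,0,-4,0],[0,0,0,0,0,-4,0],[0,0,0,0,0,-3,0],[0,0,0,0,4,0,0],[0,0,0,0,4,0,0],[0,0,0,0,4,0,0],[0,0,0,0,3,0,0],[0,0,0,0,0,0,0]],
])

```text
time: 11.1
tool_pos: [0.5844, 0.1987, 0.2843]
tcp_rot: [1.164, 1.239, -1.178]
wrist_force: [-1.0, 0.9, -0.1]
width: -0.0
```

Run:
```python
from h import *
plan((142,0,257),-CY)
im,d=bot.read_camera("top");cv2.imwrite("pics/top9.png",cv2.resize(im[110:240,235:390],None,fx=4,fy=4,interpolation=cv2.INTER_CUBIC))
```

```text
t 11.1 tcp cradle [[154.7   3.9 284.3]] F [-1.   0.9 -0.1] w -0.0 q [ 0.29  0.14  1.69 -0.    1.32  0.23]
tool axes in cradle(cols):
 [[-0.   -0.02 -1.  ]
 [ 0.01 -1.    0.02]
 [-1.   -0.01  0.  ]]
turn tool [-0.018  0.002  0.009]
shift tool cm [2.73 0.44 1.25] after turn [2.73 0.39 1.27]
```

View pics/top9.png

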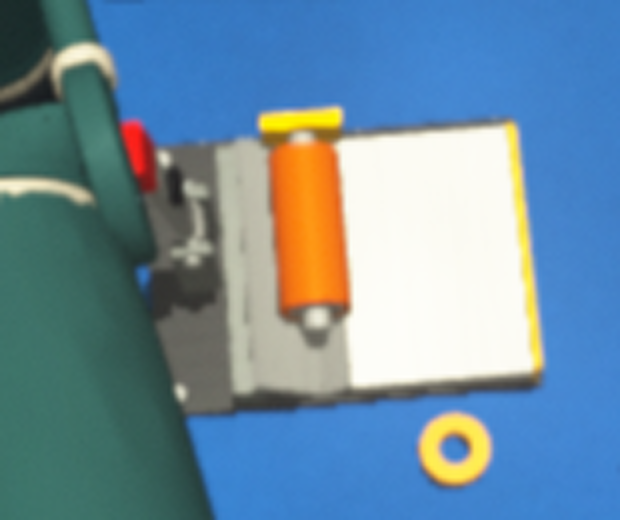

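The top view shows the roller in the vee, its shaft (303,137) against the yellow plate and the vee's +y end free. Now I push the paddle from outside.

Emit:
arm_command([
  [[-0.018,0,0,1.4,0.4,0,0],[0,0,0,1.3,0,0.5,0],[0,0,0,0,0,1,0],[0,0,0,0,0,1,0],[0,0,0,0,0,1,0],[0,0,0,0,0,1,0]],
])

```text
time: 11.75
tool_pos: [0.5847, 0.1513, 0.2526]
tcp_rot: [1.147, 1.253, -1.168]
wrist_force: [-0.4, 3.0, 2.2]
width: -0.001
```

```bash
python3 look.py B;python3 -c "
from h import *
plan((49,0,259),-CY)"
```

```text
t 11.75 tcp cradle [[107.3   7.  252.6]] F [-0.4  3.   2.2] w -0.001 q [0.21 0.14 1.75 0.   1.26 0.14]
tool axes in cradle(cols):
 [[-0.    0.   -1.  ]
 [ 0.02 -1.   -0.  ]
 [-1.   -0.02  0.  ]]
turn tool [0.001 0.001 0.016]
shift tool cm [18.52 -2.02 16.71] after turn [18.46 -2.3  16.73]
t 11.8 tcp cradle [[105.6   6.8 252.7]] F [-0.7 -0.8 -0.2] w 0.0 q [ 0.21  0.14  1.75 -0.    1.27  0.14]
tool axes in cradle(cols):
 [[-0.    0.   -1.  ]
 [ 0.02 -1.   -0.  ]
 [-1.   -0.02  0.  ]]
turn tool [0.    0.003 0.016]
shift tool cm [-0.62  0.67  5.66] after turn [-0.63  0.68  5.66]
```

View pics/sceneB.png

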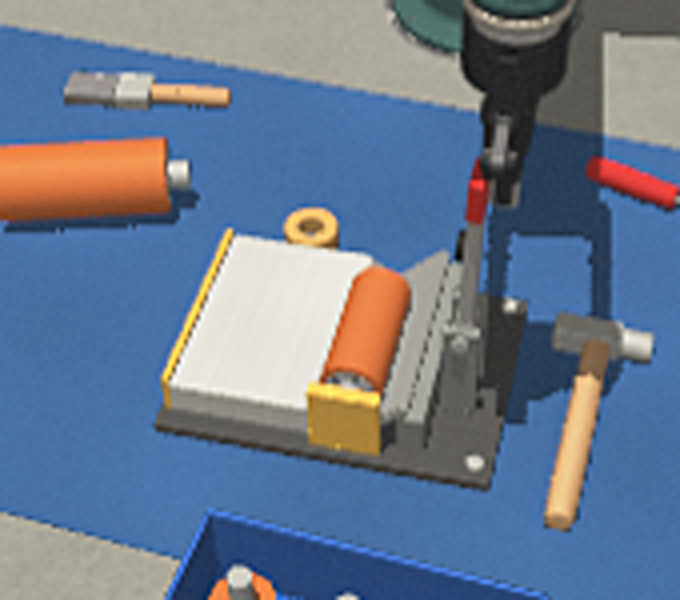

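The arm swings in with the finger (paddle at crop (478,190), now about upright). I continue along the arc.

Emit:
arm_command([
  [[0,0,0,0,0.7,1.2,0],[0,0,0,0,0,1.2,0],[0,0,0,0.1,0,1.2,0],[0,0,0,0.2,0,1.2,0],[0,0,0,0.3,0,1.2,0],[0,0,0,0.5,0,1,0],[0,0,0,0.6,0,1,0]],
])

```text
time: 12.5
tool_pos: [0.5987, 0.0639, 0.2363]
tcp_rot: [1.149, 1.25, -1.167]
wrist_force: [-0.2, 0.6, -0.5]
width: -0.001
```

```bash
python3 look.py C;python3 -c "
from h import *
plan((-21,0,207),-CY)"
```

```text
t 12.5 tcp cradle [[ 19.2  -0.7 236.3]] F [-0.2  0.6 -0.5] w -0.001 q [ 0.07  0.15  1.78 -0.    1.23 -0.  ]
tool axes in cradle(cols):
 [[-0.   -0.   -1.  ]
 [ 0.01 -1.    0.  ]
 [-1.   -0.01  0.  ]]
turn tool [-0.001  0.001  0.013]
shift tool cm [16.88 -2.85  7.9 ] after turn [16.83 -3.07  7.92]
t 12.55 tcp cradle [[ 1.750e+01 -1.000e-01  2.349e+02]] F [-0.3 -1.6  0.2] w 0.002 q [ 0.06  0.15  1.78 -0.    1.23 -0.  ]
tool axes in cradle(cols):
 [[-0.   -0.   -1.  ]
 [ 0.02 -1.    0.  ]
 [-1.   -0.02  0.  ]]
turn tool [-0.001  0.003  0.015]
shift tool cm [2.8  0.04 3.84] after turn [ 2.79 -0.01  3.85]
```

View pics/sceneC.png

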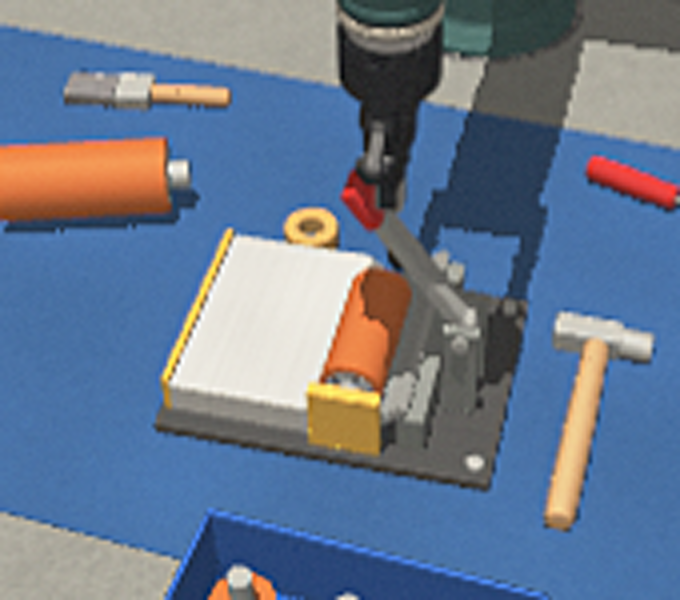

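Emit:
arm_command([
  [[0,0,0,0.6,0,1,0],[0,0,0,0.7,0,0.9,0],[0,0,0,0.8,0,0.9,0],[0,0,0,0.9,0,0.8,0],[0,0,0,1,0,0.7,0],[0,0,0,1,0,0.6,0]],
])

```text
time: 13.15
tool_pos: [0.6017, 0.0086, 0.1816]
tcp_rot: [1.148, 1.248, -1.169]
wrist_force: [0.5, -0.5, -0.5]
width: -0.001
```

```bash
python3 look.py D;python3 -c "
from h import *
plan((-46,0,130),-CY)"
```

```text
t 13.15 tcp cradle [[-36.1   0.2 181.6]] F [ 0.5 -0.5 -0.5] w -0.001 q [-0.02  0.19  1.83 -0.01  1.13 -0.09]
tool axes in cradle(cols):
 [[-0.   -0.   -1.  ]
 [ 0.01 -1.    0.  ]
 [-1.   -0.01  0.  ]]
turn tool [-0.001  0.004  0.013]
shift tool cm [11.41 -2.83  2.34] after turn [11.36 -2.98  2.39]
t 13.2 tcp cradle [[-37.    1.6 179.3]] F [-0.5 -0.7 -1.2] w 0.001 q [-0.03  0.19  1.83 -0.01  1.13 -0.09]
tool axes in cradle(cols):
 [[-0.   -0.   -1.  ]
 [ 0.02 -1.    0.  ]
 [-1.   -0.02  0.  ]]
turn tool [-0.001  0.005  0.017]
shift tool cm [4.93 0.24 0.88] after turn [4.93 0.16 0.9 ]
```

View pics/sceneD.png

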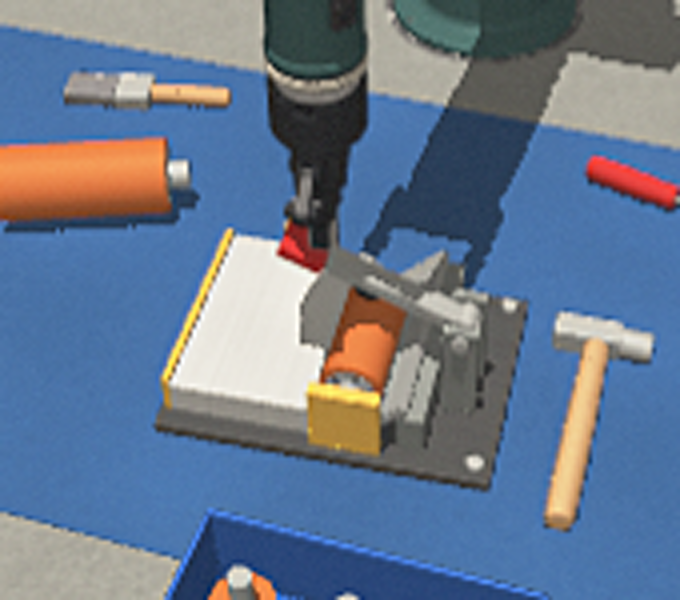

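The arm is at about 0.35 rad, with the finger on the paddle at crop (310,245). I press down slowly.

Emit:
arm_command([
  [[0,0,0,1,0.2,0.3,0],[0,0,0,1,0,0.2,0],[0,0,0,0.8,0,0.2,0],[0,0,0,0.6,0,0.1,0],[0,0,0,0.5,0,0.1,0]],
])

```text
time: 13.7
tool_pos: [0.6023, -0.0023, 0.1363]
tcp_rot: [1.145, 1.251, -1.173]
wrist_force: [0.6, 0.6, -0.1]
width: 0.002
```

Emit:
arm_command([
  [[0,0,0,0.5,0,0,0],[0,0,0,0.4,0,0,0]],
])

```text
time: 13.9
tool_pos: [0.6022, -0.0023, 0.1265]
tcp_rot: [1.144, 1.251, -1.173]
wrist_force: [-2.7, -0.3, 21.6]
width: 0.006
```

```bash
python3 look.py E;python3 -c "
from h import *
plan((-46,0,127),-CY)"
```

```text
t 13.9 tcp cradle [[-47.1   0.4 126.5]] F [-2.7 -0.3 21.6] w 0.006 q [-0.04  0.25  1.87 -0.01  1.04 -0.11]
tool axes in cradle(cols):
 [[-0.   -0.   -1.  ]
 [ 0.02 -1.    0.  ]
 [-1.   -0.02  0.01]]
turn tool [-0.001  0.005  0.018]
shift tool cm [ 5.91 -2.85  1.26] after turn [ 5.85 -2.96  1.29]
t 13.95 tcp cradle [[-47.    0.4 126.9]] F [-0.2 -0.3  0.3] w 0.003 q [-0.04  0.25  1.87 -0.01  1.04 -0.11]
tool axes in cradle(cols):
 [[-0.   -0.   -1.  ]
 [ 0.02 -1.    0.  ]
 [-1.   -0.02  0.01]]
turn tool [-0.     0.005  0.018]
shift tool cm [-0.01  0.04 -0.1 ] after turn [-0.01  0.04 -0.1 ]
```

View pics/sceneE.png

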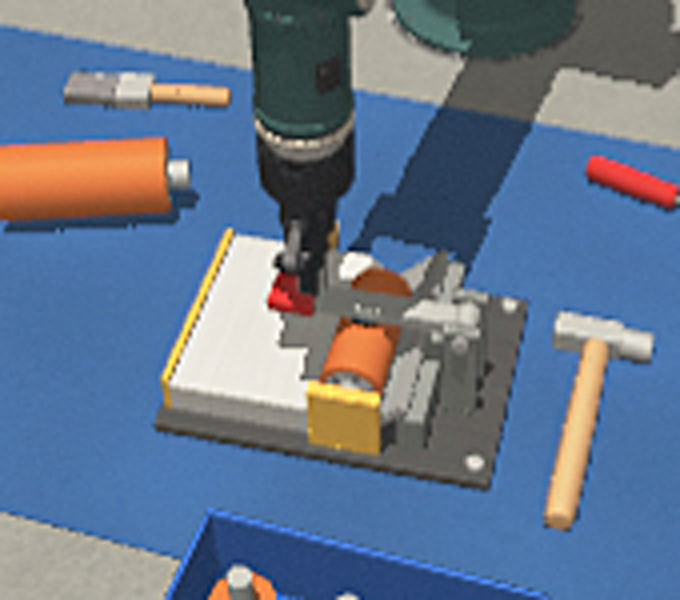

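It met resistance at z = 126.5 mm (21.6 N), the height expected for a level arm. One gentle press to settle it, then straight up and clear.

Emit:
arm_command([
  [[0,0,0,0.15,0,0,0],[0,0,0,0.15,0,0,0]],
])

```text
time: 14.15
tool_pos: [0.6026, -0.0022, 0.1267]
tcp_rot: [1.144, 1.25, -1.172]
wrist_force: [-5.3, 0.2, 9.6]
width: 0.002
```

Emit:
arm_command([
  [[0,0,0,-0.5,0,0,0],[0,0,0,-2,0,0,0],[0,0,0,-4,0,0,0],[0,0,0,-4,0,0,0],[0,0,0,0,0,-0.5,0],[0,0,0,0,4,4,0],[0,0,0,0,0,4.5,0],[0,0,0,0,0,4.5,0],[0,0,0,0,0,4.5,0],[0,0,0,0,0,4.5,0]],
])

```text
time: 15.15
tool_pos: [0.6545, -0.2041, 0.2342]
tcp_rot: [1.138, 1.255, -1.159]
wrist_force: [-0.7, 0.3, -0.8]
width: -0.001
```

Emit:
arm_command([
  [[0,0,0,0,0,4.5,0],[0,0,0,0,0,3,0],[0,0,0,0,0,0,0],[0,0,0,0,0,0,0],[0,0,0,0,0,0,0]],
])

```text
time: 15.65
tool_pos: [0.6602, -0.2874, 0.2313]
tcp_rot: [1.142, 1.252, -1.164]
wrist_force: [-0.5, -0.3, -0.1]
width: -0.005
```

```bash
python3 look.py F; python3 rol.py sceneF.npz
python3 - <<'E'
from h import *
im,d=bot.read_camera("top");np.savez("topF.npz",im=im,d=d);cv2.imwrite("pics/topF.png",cv2.resize(im[110:240,235:390],None,fx=4,fy=4,interpolation=cv2.INTER_CUBIC))
cv2.imwrite("pics/topFf.png",im)
f=np.load("sceneF.npz")
for n,i,dd in(("top",im,d),("scene",f["im"],f["d"])):
  for b in blobs(red(i),8):
    c=C(cloud(n,dd,b[0])); 
    if abs(np.median(c[:,1]))<40 : print(n,b[2],np.percentile(c,[5,50,95],axis=0).round(1))
for th in(-.05,0,.05,.1): print(th,[proj(n,W([85-147*np.cos(th),0,98+7+147*np.sin(th)])) for n in("top","scene")])
E
```

```text
t 15.65 tcp cradle [[-335.6  -37.1  231.3]] F [-0.5 -0.3 -0.1] w -0.005 q [-0.44  0.37  1.51 -0.01  1.27 -0.51]
tool axes in cradle(cols):
 [[-0.    0.01 -1.  ]
 [ 0.01 -1.   -0.01]
 [-1.   -0.01  0.  ]]
turn tool [0.006 0.003 0.014]
shift tool cm [ 16.33  -6.31 -27.66] after turn [ 16.33  -6.71 -27.56]
cradle pct x,y,z [[-23.5 -61.   66.5]
 [  5.3 -35.3  83. ]
 [ 25.2   4.   90.1]]
top [ -0.93182296 -34.37647557  87.95623883]
top [333.32116788 161.94890511] [[-79.9 -11.7  98.8]
 [-64.6   3.  104.3]
 [-49.2  16.4 108.3]]
scene [302.76595745 223.15957447] [[-79.7 -18.4  98.1]
 [-63.4  -8.  106.9]
 [-46.4  10.2 109.9]]
-0.05 [array([[332.22758775, 161.79063451]]), array([[303.64996541, 223.73781457]])]
0 [array([[332.34277614, 160.98072824]]), array([[303.50481666, 222.20303938]])]
0.05 [array([[332.33020468, 160.17198733]]), array([[303.46402013, 220.67318002]])]
0.1 [array([[332.18764965, 159.36647588]]), array([[303.528922  , 219.15193184]])]
```

View pics/sceneF.png

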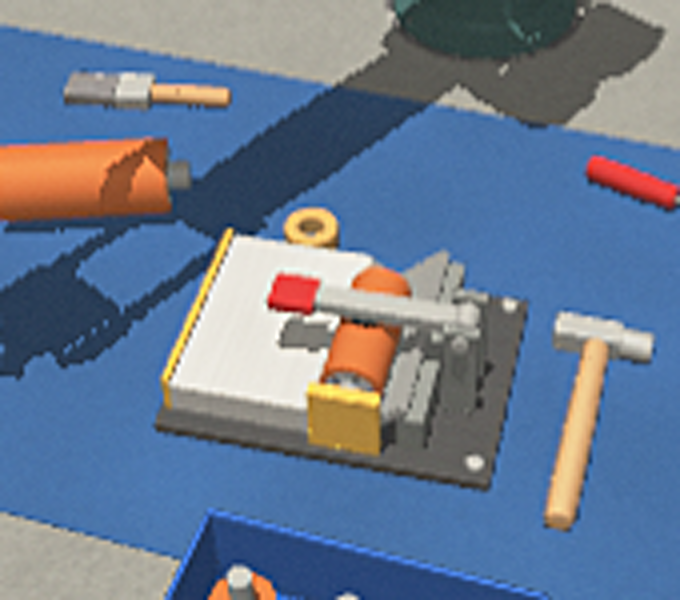

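View pics/topF.png

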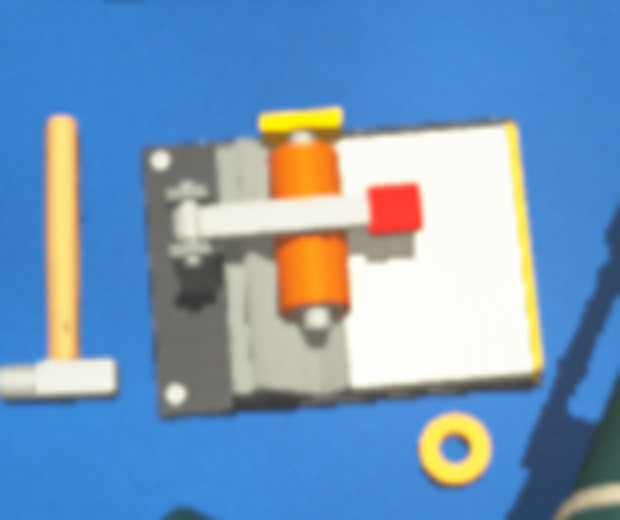

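Both views show the clamp arm level (paddle face at z ≈ 105–107 mm, about 0 rad) and the roller still against the stop. Collar, hammer and brush are unmoved and the robot is clear, so I hand in.

```bash
python3 -c "
from h import *
print(bot.finish_job(), bot.read_state()['time'])"
```

```text
the job is handed in; nothing more can be done
the job is handed in; nothing more can be done
```

The roller is seated in the vee against the yellow end stop with the clamp pad down on it. I handed the job in at about 15.7 s of the 72 s allowed; no verdict is reported.

**What I did:**
- I rolled the small orange roller across the deck with both open fingers, without lifting it, until it dropped into the vee and settled.
- I slid it endwise by its shaft end at about 6–7 N. The force jumped to 16 N when the finger's pushing side reached about 75 mm from the cradle middle, which is where the shaft end should be at the stop.
- I took the hand off, then swung the clamp arm over and down from its outer side. The end-of-row readings while pressing peaked at 21.6 N.

**Last checks:**
- **Roller:** in the top view the shaft meets the stop plate, and the roller looked the same before and after clamping. The depth points put its middle about 2 mm from its final place, within the calibration error. The scene camera cannot see the contact itself because the stop plate hides it.
- **Clamp:** the paddle face is at about z 104–107 mm in both views, which means the arm is level within about 0.03 rad.
- **Bystanders:** the collar has not moved by pixel position, and the hammer, brush and screwdriver look unmoved by eye. I did not re-measure the two lasts or the can, but the arm only crossed that side at about 0.23 m tip height.
- **Robot:** clear of everything at hand-in, with the wrist force near zero.

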